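Make up the grinder kit and the saw kit

TASK

Make up two repair kits from the stock in the middle of the bench: put the brown grinding stone, the black star knob and the carton in the blue tray, and the clutch drum with sprocket and the green bottle in the red tray. Stand every piece upright and flat on the tray floor, one piece to a compartment (any compartment of that tray will do). Leave the pale stone and the yellow bottle standing where they are.

Things in the scene. Friction and masses are not known exactly. Their poses are not given: they have to be found in the camera images.
- blue_tray: blue plastic kit tray, 256 x 88 mm, fixed to the bench. Origin: centre of its underside on the bench; x along its length, z up. Floor 4 mm thick; outer walls and two dividers 4 mm thick, their tops 14 mm above the bench. Three equal open compartments in a row along x, each 80 x 80 mm inside (room for just one piece), centred at x = -84, 0 and +84 mm, y = 0.
- red_tray: red plastic kit tray, 256 x 88 mm, fixed to the bench. Origin: centre of its underside on the bench; x along its length, z up. Floor 4 mm thick; outer walls and two dividers 4 mm thick, their tops 14 mm above the bench. Three equal open compartments in a row along x, each 80 x 80 mm inside (room for just one piece), centred at x = -84, 0 and +84 mm, y = 0.
- brown_stone_mid (a point): brown cup grinding stone, dark reddish all over, a solid upright cylinder 50 mm across and 36 mm high with a steel collar 24 mm across and 6 mm high on top, 42 mm high in all. The point is its centre, half-way up (21 mm above its underside); z up.
- pale_stone_mid (a point): pale cup grinding stone, cream-white all over, a solid upright cylinder 50 mm across and 36 mm high with a steel collar 24 mm across and 6 mm high on top, 42 mm high in all. The point is its centre, half-way up (21 mm above its underside); z up. Not wanted: stays in the stock.
- star_knob_mid (a point): black six-lobed star knob (clamp knob), brass spot on top: a foot 36 mm across and 20 mm high below a head 46 mm across and 22 mm high (graspable like a cylinder in any direction), 42 mm high in all. The point is its centre, half-way up (21 mm above its underside); z up.
- carton_mid (a point): small brown cardboard parts carton with an orange stripe along its top, rigid, 62 (x) x 42 (y) x 44 (z) mm. The point is its centre, half-way up (22 mm above its underside); z up. x lies along its long side.
- sprocket_mid (a point): steel clutch drum with sprocket: dark drum 60 mm across and 20 mm high below, toothed bright pinion 32 mm across (graspable like a cylinder in any direction) above it up to 50 mm. The point is its centre, half-way up (25 mm above its underside); z up.
- green_bottle_mid (a point): small closed green oil bottle with a white cap, standing: body 36 mm across and straight up to 58 mm, cap 20 mm across, 80 mm high in all. The point is its centre, half-way up (40 mm above its underside); z up.
- yellow_bottle_mid (a point): small closed yellow oil bottle with a black cap, standing: body 36 mm across and straight up to 58 mm, cap 20 mm across, 80 mm high in all. The point is its centre, half-way up (40 mm above its underside); z up. Not wanted: stays in the stock.

How it is judged:
By the outcome, as a careful person would: the job done as asked, in the order asked, and still so for the second after the job is handed in, with the robot touching nothing.
It also fails if it takes over 134 s, if anything falls off the work surface, if the arm or the gripper's body presses on something with over 40 N, if the wrist force passes 120 N, or if a joint passes its speed limit or range.

ROBOT

A 6-joint arm with a two-finger parallel gripper is mounted at the origin on the work surface. World frame = base frame: x ahead of the robot, y to its left, z up, the work surface at z = 0. Lengths are in m, angles in degrees, forces in N, time in s.
With the tool pointing down it reaches from about 0.25 to 0.725 m from the base axis. Payload 9.7 kg.
Tool frame: the origin (TCP) lies at the very end of the fingers, on their centre line; the grasp point (between the pads) lies 19 mm behind it (bot.hold_point_z is the distance from the TCP to the grasp point, in m); z points along the fingers, y is the line along which they close (so a half turn about z gives the same grasp; the last joint's range is limited). The gripper opens to 85 mm and grips with 20 to 120 N. Pads are 22 mm wide; open, the fingers measure 114 mm over their backs; the gripper's body (76 mm by 85 mm) begins 54 mm behind the grasp point. The pads swing forward as they close: fully open they stand 13 mm farther back than shut.
Start: joints at [-64.63, 4.979, 10.078, 95.1, 0, 90], TCP at [0.236, -0.497, 0.193] pointing down, gripper open.
Joint ranges: [-179.16, 179.16], [-48.56, 103.87], [-65.8, 70.77], [-126.05, 130.52], [-82.76, 87.17], [-180, 180]. Speed limits (degrees/s): [127.2, 127.2, 147.25, 180, 180, 180].

INTERFACE

Orientations are given as [roll, pitch, yaw] about the fixed x, y, z axes, in that order (R = Rz(yaw) Ry(pitch) Rx(roll)).
In Python, from workcell import bot gives the robot as it stands.
- The arm moves only by the tool play_rows, never from a script. Its argument "targets" is a list of rows, each an object with "grip": the closure in counts, from 0 (fully open) to 255 (shut); "linear": the shift along the world's x, y, z in cm, a list of three; "delta_rot": the turn, a rotation vector about the world's x, y, z in rad, a list of three. A call has 1 to 10 rows; each row is the pose to reach, as a shift and turn from the pose commanded when the call began; what a row does not reach only later rows make up. A row lasts 1/10 s, in which the tool goes at most 50 mm and 8.59 degrees, less where a joint would pass 70% of its speed; a pose out of reach is approached as far as the arm can. A call with a gripper value outside its range is refused whole. The fingers move at their own pace and stop on an object; "force" is the grip in N (left out, the last holds). Time passes only in rows, so rows that repeat a pose let the fingers close. It gives the time, the measured TCP pose, the force, the opening and the grip force at its end, in the units of the state.
- bot.get_obs(): the state, without advancing time (a new reading comes with each control period).
- bot.camera(name): name is "scene" or "top" or "wrist"; returns a dict with "color" (384x512x3 uint8, red, green, blue), "range_z" (384x512 float32, m along the optical axis (not along the pixel's ray), 0 where there is no reading), "fov_y" (degrees; the focal length in pixels is half the picture's height over the tangent of half this angle, whatever the lens; pixels are square), "cx", "cy" (the principal point, pixels), "world_to_cam" (4x4, takes a point from world to camera coordinates). Camera axes: x right, y up, looking along -z (the intrinsics and any distortion apply to the point x, -y, -z); pixel columns grow to the right and rows downward; lengths in m; the calibration is good to about 2 mm. A picture is of the moment at which its call begins.
- bot.job_done(): hands the job in; it is judged then, once.
Trained networks look in a picture, given as the dict that the camera call returned (one of the last four; its "shot" number tells which), for a name from the list of things; names that differ only in an ending like _2 or _b are one class to them, and where a whole thing is asked for, a point or a joint stands for the part that bears it (a point fixed in the world has none). Each returns a list of dicts, best first, with "conf" (0 to 1); they miss things now and then, are a little off and sometimes report something else, mostly with a low value. They report only what shows in the picture. A call takes as long as a camera call.
- bot.search_frame(picture, target): "box" ([left, top, right, bottom] in pixels, round what is visible of it).
- bot.trace(picture, target): "pixels" (384x512 bool, what is visible of it) and "box" ([left, top, right, bottom] in pixels, round what is visible of it).
- bot.pinpoint(picture, target): "pixel" ([column, row] in pixels: a listed point, or the origin of a listed thing).
The state is a dict: "time": time; "q": joint angles; "qd": joint speeds; "joint_efforts": joint torques, N m; "ee_pos": TCP position; "tcp_rot": TCP orientation; "wrist_force": force on the tool from outside, world axes, zero at the start; "torque": the same for the moment, N m; "opening": finger opening in m; "grasp_force": force on a finger pad.
Only numpy, scipy, OpenCV 4.12 (cv2) and the standard library are available. Lean on these libraries where they do the work, as an engineer would, in place of code of your own. Each camera call takes 0.05 s, during which the arm holds its last target. There are 200 camera calls.

## Working session

There is one attempt and no reset: what is moved stays moved. The work goes in short steps, Python scripts to look and compute and a tool call to move; the robot and the scene stay as the last step left them, time stands still between calls to the robot, and variables do not carry over. Pictures are saved under pics/ and viewed, at most 14 in all, crops included, and the job is handed in when it is done.

Besides the shell and the picture viewer there is one more tool, called in YAML: its name, and indented under it one key for each argument. play_rows: Moves the arm, as the interface text tells. Its arguments: {"type":"object","properties":{"targets":{"type":"array","items":{"type":"object","properties":{"grip":{"type":"number"},"linear":{"type":"array","items":{"type":"number"}},"delta_rot":{"type":"array","items":{"type":"number"}}}}},"force":{"type":"number"}},"required":["targets"]}

```bash
mkdir -p pics
cat > h.py <<'E'
from workcell import bot
import numpy as np, cv2
def cloud(p):
    d=p["range_z"]; H,W=d.shape; f=H/2/np.tan(np.radians(p["fov_y"])/2)
    v,u=np.mgrid[0:H,0:W]
    P=np.stack([(u-p["cx"])/f*d,-(v-p["cy"])/f*d,-d,np.ones_like(d)],-1)
    return (P@np.linalg.inv(p["world_to_cam"]).T)[...,:3]
def save(p,n): cv2.imwrite(f"pics/{n}.png",p["color"][...,::-1])
names="blue_tray red_tray brown_stone_mid pale_stone_mid star_knob_mid carton_mid sprocket_mid green_bottle_mid yellow_bottle_mid".split()
def survey(p,names=names):
    C=cloud(p)
    for n in names:
        r=bot.trace(p,n)
        for t in r[:2]:
            m=t["pixels"]&(p["range_z"]>0); X=C[m]
            if len(X)<20: continue
            zt=np.percentile(X[:,2],97)
            T=X[X[:,2]>zt-.006] if 'tray' not in n else X
            rc=cv2.minAreaRect((T[:,:2]*1000).astype(np.float32))
            print(n,round(t["conf"],2),[int(b) for b in t["box"]],"ztop",round(zt*1000),"rect",np.round(rc[0],0),np.round(rc[1],0),round(rc[2]), "med",np.round(np.median(T,0)*1000))
E
python3 - <<'E'
from h import *
for n in("top","scene"):
    p=bot.camera(n); save(p,n+"0"); print(n,p.keys()); survey(p)
print(bot.get_obs())
E
```

```text
top dict_keys(['color', 'range_z', 'fov_y', 'cx', 'cy', 'world_to_cam', 'shot'])
blue_tray 0.72 [115, 185, 169, 283] ztop 14 rect [454. 305.] [ 97. 261.] 82 med [450. 303.   4.]
red_tray 0.82 [348, 180, 402, 282] ztop 14 rect [ 466. -300.] [263.  96.] 9 med [ 461. -299.    3.]
brown_stone_mid 0.69 [298, 225, 315, 244] ztop 44 rect [ 450. -127.] [25. 38.] 45 med [ 452. -127.   41.]
brown_stone_mid 0.48 [247, 140, 270, 166] ztop 47 rect [670.  -0.] [42. 63.] 71 med [670.  -0.  44.]
pale_stone_mid 0.87 [210, 225, 231, 246] ztop 43 rect [455.  96.] [40. 41.] 45 med [453.  95.  40.]
star_knob_mid 0.79 [249, 223, 266, 243] ztop 45 rect [457.  -1.] [38. 40.] 0 med [456.  -1.  41.]
carton_mid 0.97 [249, 140, 271, 165] ztop 47 rect [669.  -1.] [41. 61.] 71 med [669.  -0.  44.]
sprocket_mid 0.83 [246, 188, 265, 211] ztop 51 rect [545.   7.] [28. 30.] 0 med [546.   7.  49.]
green_bottle_mid 0.62 [292, 187, 306, 202] ztop 81 rect [ 553. -109.] [17. 18.] 45 med [ 553. -109.   79.]
yellow_bottle_mid 0.66 [292, 187, 308, 206] ztop 81 rect [ 553. -109.] [17. 18.] 45 med [ 553. -109.   79.]
yellow_bo
[... 1080 characters left out ...]
.]
{'time': 1.0, 'q': array([-6.46309001e+01,  4.97783990e+00,  1.00769636e+01,  9.50996218e+01,
       -9.07459842e-04,  8.99994474e+01]), 'qd': array([-4.10631096e-02,  1.00542403e-04,  5.49609049e-02,  3.70241620e-02,
       -3.10676788e-02,  1.19627765e-01]), 'joint_efforts': array([ 1.75692126e-04, -5.20117772e+01,  4.64861870e+01,  2.09446451e-03,
        3.82818871e-05,  3.32760358e-06]), 'ee_pos': array([ 0.23563592, -0.49695154,  0.19288311]), 'tcp_rot': array([-1.79999502e+02,  9.07455037e-04,  2.53696526e+01]), 'wrist_force': array([ 1.08179543, -0.36009376, -0.25280585]), 'torque': array([-0.04615016, -0.004911  ,  0.00217451]), 'grasp_force': 0.0, 'opening': 0.08539262868146273}
```

View pics/top0.png

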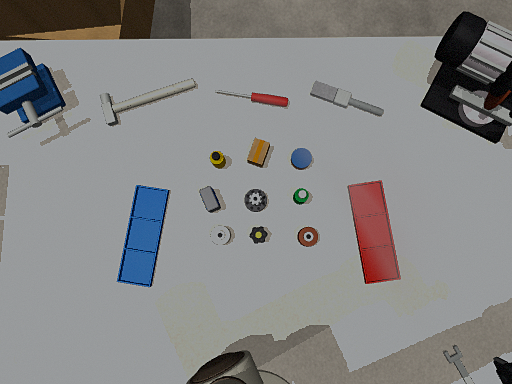

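Run:
```python
from h import *
# tray geometry: fit walls from top depth
p=bot.camera("top"); C=cloud(p)
print("base z", np.median(C[300:330,230:280,2]) )
for n,b in(("blue",[105,175,179,293]),("red",[338,170,412,292])):
    hsv=cv2.cvtColor(p["color"],cv2.COLOR_RGB2HSV); c=p["color"].astype(int)
    m=(c[...,2]-c[...,0]>40) if n=="blue" else (c[...,0]-c[...,2]>60)
    k=np.zeros_like(m); k[b[1]:b[3],b[0]:b[2]]=1; m&=k
    X=C[m]; print(n,m.sum(),cv2.minAreaRect((X[:,:2]*1000).astype(np.float32)), X.mean(0))
    d,V=np.linalg.eigh(np.cov(X[:,:2].T)); print(np.degrees(np.arctan2(V[1,1],V[0,1])))
```

```text
base z -0.0009858364722564739
blue 3187 ((436.80859375, 165.31858825683594), (368.5767517089844, 256.9650573730469), 83.03621673583984) [0.45141311 0.30234806 0.00809819]
170.9541368750485
red 3159 ((449.8479309082031, -182.3848876953125), (255.6755828857422, 326.3167724609375), 7.945552349090576) [ 0.46329997 -0.2983066   0.00794774]
-171.92684322559646
```

The top picture shows blue tray near (143,235), red tray near (374,232), brown stone (308,236), knob (259,235), carton (259,152), sprocket (256,200), green bottle (301,196). The pale stone is at (221,235), the yellow bottle at (218,158), and there are two distractors. Next I move above the brown stone.

play_rows:
  targets:
    - {"grip":0,"linear":[21.6,37.3,0.7],"delta_rot":[0,0,-0.6]}
    - {"grip":0,"linear":[21.6,37.3,0.7],"delta_rot":[0,0,-0.6]}
    - {"grip":0,"linear":[21.6,37.3,0.7],"delta_rot":[0,0,-0.6]}
    - {"grip":0,"linear":[21.6,37.3,0.7],"delta_rot":[0,0,-0.6]}
    - {"grip":0,"linear":[21.6,37.3,0.7],"delta_rot":[0,0,-0.6]}
    - {"grip":0,"linear":[21.6,37.3,0.7],"delta_rot":[0,0,-0.6]}
    - {"grip":0,"linear":[21.6,37.3,0.7],"delta_rot":[0,0,-0.6]}
    - {"grip":0,"linear":[21.6,37.3,0.7],"delta_rot":[0,0,-0.6]}
    - {"grip":0,"linear":[21.6,37.3,0.7],"delta_rot":[0,0,-0.6]}
    - {"grip":0,"linear":[21.6,37.3,0.7],"delta_rot":[0,0,-0.6]}

```text
time: 2.05
ee_pos: [0.4535, -0.1197, 0.1997]
tcp_rot: [-179.9, -0.0, -8.7]
wrist_force: [-0.8, -0.4, -0.6]
opening: 0.0851
grasp_force: 0.0
```

Run:
```python
from h import *
p=bot.camera("wrist"); save(p,"w1"); survey(p,names[2:]); o=bot.get_obs(); print(o["time"],o["ee_pos"],o["tcp_rot"])
```

```text
brown_stone_mid 0.93 [241, 125, 282, 174] ztop 42 rect [ 453. -126.] [43. 43.] 38 med [ 452. -126.   41.]
brown_stone_mid 0.17 [41, 150, 98, 200] ztop 42 rect [453.  95.] [45. 46.] 70 med [454.  94.  41.]
pale_stone_mid 0.67 [42, 150, 100, 199] ztop 42 rect [453.  95.] [45. 46.] 70 med [454.  94.  41.]
star_knob_mid 0.91 [129, 141, 172, 183] ztop 43 rect [455.  -1.] [41. 45.] 66 med [456.  -2.  41.]
sprocket_mid 0.82 [94, 51, 155, 111] ztop 50 rect [545.   8.] [32. 31.] 85 med [546.   6.  49.]
green_bottle_mid 0.76 [207, 31, 246, 74] ztop 80 rect [ 554. -109.] [19. 19.] 36 med [ 554. -109.   79.]
yellow_bottle_mid 0.51 [1, 0, 23, 9] ztop 27 rect [634. 101.] [ 2. 10.] 18 med [634. 100.  24.]
yellow_bottle_mid 0.35 [344, 0, 462, 220] ztop 14 rect [ 466. -298.] [256.  89.] 9 med [ 462. -307.   13.]
2.45 [ 0.4512281  -0.12502761  0.19997937] [ 1.79995700e+02 -8.78388123e-03 -9.12844506e+00]
```

View pics/w1.png

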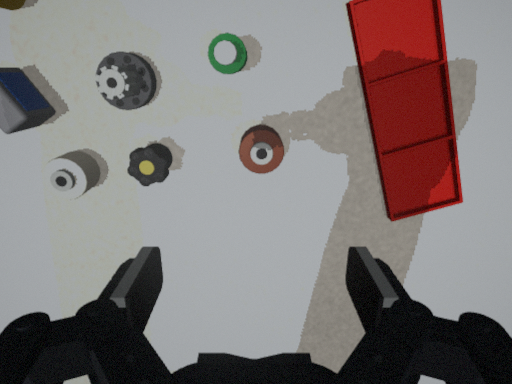

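The wrist view shows the brown stone at (262,150) under the gripper, knob (150,165) and sprocket (125,80), and gives sharp positions. Grasp.

play_rows:
  targets:
    - {"grip":0,"linear":[0.1,-0.2,-5],"delta_rot":[0,0,0]}
    - {"grip":0,"linear":[0.1,-0.2,-10],"delta_rot":[0,0,0]}
    - {"grip":0,"linear":[0.1,-0.2,-15],"delta_rot":[0,0,0]}
    - {"grip":0,"linear":[0.1,-0.2,-18],"delta_rot":[0,0,0]}
    - {"grip":0,"linear":[0.1,-0.2,-19],"delta_rot":[0,0,0]}
    - {"grip":0,"linear":[0.1,-0.2,-19],"delta_rot":[0,0,0]}
    - {"grip":255,"linear":[0.1,-0.2,-19],"delta_rot":[0,0,0]}
    - {"grip":255,"linear":[0.1,-0.2,-19],"delta_rot":[0,0,0]}
    - {"grip":255,"linear":[0.1,-0.2,-19],"delta_rot":[0,0,0]}
    - {"grip":255,"linear":[0.1,-0.2,-19],"delta_rot":[0,0,0]}
  force: 50

```text
time: 3.45
ee_pos: [0.4533, -0.1261, 0.0108]
tcp_rot: [180.0, -0.1, -9.0]
wrist_force: [-0.2, -0.6, -0.4]
opening: 0.0286
grasp_force: 0.0
```

Run:
```python
from h import *
o=bot.get_obs(); print(o["opening"],o["grasp_force"],o["ee_pos"])
p=bot.camera("wrist"); save(p,"w2"); survey(p,names[2:5])
p=bot.camera("scene"); cv2.imwrite("pics/s2.png",cv2.resize(p["color"][100:230,130:300,::-1],None,fx=4,fy=4)); survey(p,names[2:3])
o=bot.get_obs(); print(o["opening"],o["grasp_force"],o["ee_pos"])
```

```text
0.028567657664197357 0.0 [ 0.45325493 -0.12609291  0.01081527]
brown_stone_mid 0.73 [213, 177, 300, 275] ztop 42 rect [ 454. -125.] [43. 46.] 53 med [ 453. -126.   41.]
star_knob_mid 0.91 [0, 206, 94, 300] ztop 43 rect [454.  -5.] [36. 45.] 74 med [456.  -6.  42.]
brown_stone_mid 0.84 [198, 148, 222, 171] ztop 43 rect [ 458. -123.] [33. 45.] 19 med [ 459. -119.   38.]
-5.3424767179416676e-05 0.0 [ 0.45266112 -0.12593093  0.00994194]
```

View pics/w2.png

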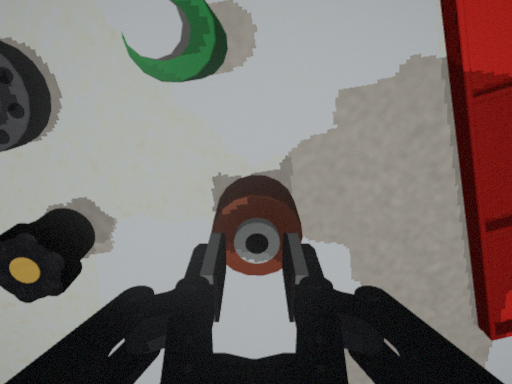

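View pics/s2.png

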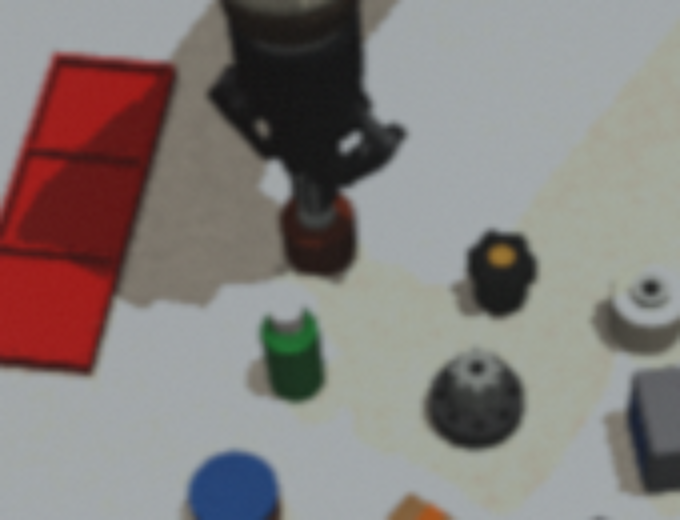

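Run:
```python
from h import *
p=bot.camera("wrist"); save(p,"w3"); C=cloud(p)
for n,(u,v) in dict(a=(256,240),b=(250,300),c=(265,300),d=(257,260),e=(257,280),f=(256,200),g=(245,250),h=(268,250),i=(240,320)).items(): print(n,u,v,np.round(C[v,u]*1000),p["color"][v,u])
M=np.linalg.inv(p["world_to_cam"]); print(np.round(M,3))
p=bot.camera("scene");C=cloud(p);X=C[120:200,170:240].reshape(-1,3);X=X[(X[:,2]>.06)&(X[:,2]<.12)]
for z in(.06,.07,.08,.1): 
  k=X[(abs(X[:,2]-z)<.005)]; print(z,len(k),np.round(np.median(k,0)*1000) if len(k) else 0)
```

```text
a 256 240 [ 462. -128.   59.] [21 19 16]
b 250 300 [ 452. -124.   86.] [23 18 20]
c 265 300 [ 463. -131.  102.] [21 19 24]
d 257 260 [ 462. -128.   75.] [23 25 24]
e 257 280 [ 461. -128.   86.] [18 18 19]
f 256 200 [ 472. -130.   35.] [107  61  46]
g 245 250 [ 463. -123.   68.] [66 66 66]
h 268 250 [ 462. -133.   68.] [67 66 68]
i 240 320 [ 467. -123.  113.] [20 21 21]
[[-0.156  0.933  0.325  0.535]
 [-0.988 -0.147 -0.051 -0.138]
 [ 0.    -0.329  0.944  0.19 ]
 [ 0.     0.     0.     1.   ]]
0.06 64 [ 556. -104.   62.]
0.07 61 [ 462. -110.   69.]
0.08 74 [ 551. -108.   80.]
0.1 79 [ 461. -112.  100.]
```

View pics/w3.png

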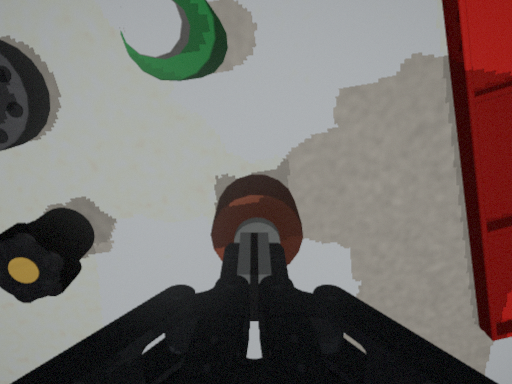

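Run:
```python
from h import *
print(bot.hold_point_z,[a for a in dir(bot) if a[0]!='_'])
o=bot.get_obs(); print(o["ee_pos"],o["q"],o["opening"])
p=bot.camera("wrist"); C=cloud(p)
for v in range(215,262,4): print(v,[tuple(np.round(C[v,u]*1000).astype(int)) for u in (246,256,266)])
```

```text
0.0187 ['PlanningError', 'camera', 'get_obs', 'hold_point_z', 'job_done', 'pinpoint', 'search_frame', 'trace']
[ 0.45263344 -0.12590392  0.00983923] [-1.55457655e+01 -5.51434889e+00 -2.06503309e+01  7.48690334e+01
  2.02669092e-03  1.73459027e+02] -0.0001951929126229315
215 [(np.int64(465), np.int64(-123), np.int64(35)), (np.int64(464), np.int64(-128), np.int64(35)), (np.int64(463), np.int64(-134), np.int64(36))]
219 [(np.int64(463), np.int64(-123), np.int64(36)), (np.int64(535), np.int64(-138), np.int64(190)), (np.int64(461), np.int64(-133), np.int64(36))]
223 [(np.int64(463), np.int64(-123), np.int64(41)), (np.int64(463), np.int64(-128), np.int64(43)), (np.int64(461), np.int64(-133), np.int64(41))]
227 [(np.int64(461), np.int64(-123), np.int64(41)), (np.int64(461), np.int64(-128), np.int64(43)), (np.int64(459), np.int64(-133), np.int64(42))]
231 [(np.int64(458), np.int64(-122), np.int64(40)), (np.int64(458), np.int64(-127), np.int64(41)), (np.int64(457), np.int64(-132), np.int64(41))]
235 [(np.int64(463), np.int64(-123), np.int64(55)), (np.int64(462), np.int64(-128), np.int64(54)),
[... 223 characters left out ...]
(-123), np.int64(62)), (np.int64(462), np.int64(-128), np.int64(62)), (np.int64(462), np.int64(-132), np.int64(62))]
247 [(np.int64(463), np.int64(-124), np.int64(66)), (np.int64(462), np.int64(-128), np.int64(65)), (np.int64(462), np.int64(-132), np.int64(66))]
251 [(np.int64(463), np.int64(-124), np.int64(69)), (np.int64(463), np.int64(-128), np.int64(70)), (np.int64(462), np.int64(-132), np.int64(69))]
255 [(np.int64(464), np.int64(-124), np.int64(73)), (np.int64(463), np.int64(-128), np.int64(73)), (np.int64(462), np.int64(-132), np.int64(72))]
259 [(np.int64(463), np.int64(-124), np.int64(75)), (np.int64(463), np.int64(-128), np.int64(75)), (np.int64(462), np.int64(-132), np.int64(75))]
```

The reported TCP is about 43 mm below the real fingertips: depth shows the tips at z≈53 mm while the state says 10 mm. I'll open, go 4 cm lower, and grasp there.

play_rows:
  targets:
    - {"grip":0,"linear":[0,0,0],"delta_rot":[0,0,0]}
    - {"grip":0,"linear":[0,0,0],"delta_rot":[0,0,0]}
    - {"grip":0,"linear":[0,0,0],"delta_rot":[0,0,0]}
    - {"grip":0,"linear":[0,0,0],"delta_rot":[0,0,0]}
    - {"grip":0,"linear":[0,0,0],"delta_rot":[0,0,0]}
    - {"grip":0,"linear":[0,0,0],"delta_rot":[0,0,0]}
    - {"grip":0,"linear":[0,0,0],"delta_rot":[0,0,0]}
    - {"grip":0,"linear":[0,0.1,-2],"delta_rot":[0,0,0]}
    - {"grip":0,"linear":[0,0.1,-4],"delta_rot":[0,0,0]}
    - {"grip":0,"linear":[0,0.1,-4],"delta_rot":[0,0,0]}

```text
time: 4.9
ee_pos: [0.4509, -0.1244, -0.0324]
tcp_rot: [-180.0, 0.2, -9.0]
wrist_force: [-0.4, 1.2, 0.5]
opening: 0.0853
grasp_force: 0.0
```

play_rows:
  targets:
    - {"grip":255,"linear":[0,0,0],"delta_rot":[0,0,0]}
    - {"grip":255,"linear":[0,0,0],"delta_rot":[0,0,0]}
    - {"grip":255,"linear":[0,0,0],"delta_rot":[0,0,0]}
    - {"grip":255,"linear":[0,0,0],"delta_rot":[0,0,0]}
    - {"grip":255,"linear":[0,0,0],"delta_rot":[0,0,0]}
    - {"grip":255,"linear":[0,0,0],"delta_rot":[0,0,0]}
  force: 50

```text
time: 5.5
ee_pos: [0.4536, -0.1253, -0.0286]
tcp_rot: [180.0, -0.1, -9.0]
wrist_force: [0.5, -0.2, 6.7]
opening: 0.0484
grasp_force: 51.7
```

play_rows:
  targets:
    - {"grip":255,"linear":[0,0,5],"delta_rot":[0,0,0]}
    - {"grip":255,"linear":[0,0,10],"delta_rot":[0,0,0]}
    - {"grip":255,"linear":[0,0,14],"delta_rot":[0,0,0]}
    - {"grip":255,"linear":[-8.4,44.2,14],"delta_rot":[0,0,0]}
    - {"grip":255,"linear":[-8.4,44.2,14],"delta_rot":[0,0,0]}
    - {"grip":255,"linear":[-8.4,44.2,14],"delta_rot":[0,0,0]}
    - {"grip":255,"linear":[-8.4,44.2,14],"delta_rot":[0,0,0]}
    - {"grip":255,"linear":[-8.4,44.2,14],"delta_rot":[0,0,0]}
    - {"grip":255,"linear":[-8.4,44.2,14],"delta_rot":[0,0,0]}
    - {"grip":255,"linear":[-8.4,44.2,14],"delta_rot":[0,0,0]}

```text
time: 6.5
ee_pos: [0.3788, -0.0275, 0.1101]
tcp_rot: [-177.8, 0.0, -5.9]
wrist_force: [-0.1, -0.0, -1.4]
opening: 0.0485
grasp_force: 52.6
```

play_rows:
  targets:
    - {"grip":255,"linear":[0,12,0],"delta_rot":[0,0,0]}
    - {"grip":255,"linear":[0,12,0],"delta_rot":[0,0,0]}
    - {"grip":255,"linear":[0,12,0],"delta_rot":[0,0,0]}

```text
time: 6.8
ee_pos: [0.375, 0.0043, 0.1102]
tcp_rot: [-175.7, 0.1, -3.0]
wrist_force: [-0.7, 0.2, -1.1]
opening: 0.0486
grasp_force: 52.6
```

```bash
cat >> h.py <<'E'
def tray(p,n):
    c=p["color"].astype(int); C=cloud(p); t=bot.trace(p,n)[0]
    m=t["pixels"]&(p["range_z"]>0)&(abs(C[...,2]-.014)<.003)
    X=(C[m][:,:2]*1000).astype(np.float32); r=cv2.minAreaRect(X); print(n,round(t["conf"],2),r,t["box"])
E
python3 - <<'E'
from h import *
p=bot.camera("wrist"); save(p,"w4"); tray(p,"blue_tray"); survey(p,["blue_tray","brown_stone_mid"]); o=bot.get_obs(); print(o["time"],o["ee_pos"],o["tcp_rot"],o["opening"])
E
```

```text
blue_tray 0.59 ((0.0, 0.0), (0.0, 0.0), 0.0) [0.5, 183.5, 10.0, 223.9]
blue_tray 0.59 [0, 183, 10, 223] ztop 7 rect [342. 275.] [ 3. 43.] 82 med [335. 276.   2.]
brown_stone_mid 0.6 [199, 201, 310, 327] ztop 181 rect [374.   6.] [36. 46.] 87 med [375.   5. 179.]
7.0 [0.37520978 0.0038815  0.11014864] [-1.75770951e+02  1.11712950e-01 -2.99417298e+00] 0.04876534613087106
```

View pics/w4.png

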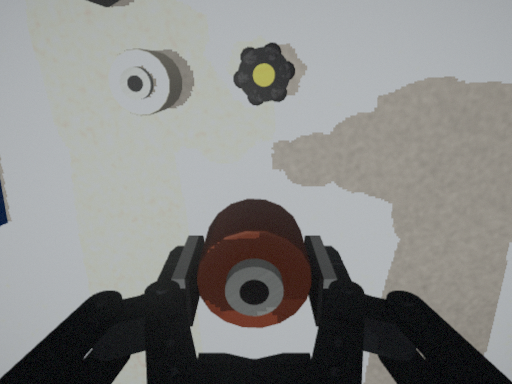

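The stone is held well (254,260), but the last joint ran into its limit because of the yaw branch, so the arm stopped short and tilted. I'll turn the tool half a turn the other way.

Run:
```python
from h import *
from scipy.spatial.transform import Rotation as R
o=bot.get_obs(); print(o["ee_pos"],o["q"])
c=R.from_euler('xyz',o["tcp_rot"],degrees=True)
for y in (60,80,171): print(y,(R.from_euler('xyz',[180,0,y],degrees=True)*c.inv()).as_rotvec().round(3))
```

```text
[0.37520978 0.0038815  0.11014864] [ -3.05125069 -20.06887199 -21.58339709  88.60140841   4.22893569
 179.94276657]
60 [-0.067 -0.039  1.099]
80 [-0.062 -0.052  1.448]
171 [-0.009 -0.112  3.035]
```

play_rows:
  targets:
    - {"grip":255,"linear":[0,1,2],"delta_rot":[-0.062,-0.052,1.448]}
    - {"grip":255,"linear":[0,3,2],"delta_rot":[-0.062,-0.052,1.448]}
    - {"grip":255,"linear":[0,6,2],"delta_rot":[-0.062,-0.052,1.448]}
    - {"grip":255,"linear":[0,9,2],"delta_rot":[-0.062,-0.052,1.448]}
    - {"grip":255,"linear":[0,12,2],"delta_rot":[-0.062,-0.052,1.448]}
    - {"grip":255,"linear":[0,15,2],"delta_rot":[-0.062,-0.052,1.448]}
    - {"grip":255,"linear":[0,18,2],"delta_rot":[-0.062,-0.052,1.448]}
    - {"grip":255,"linear":[0,20,2],"delta_rot":[-0.062,-0.052,1.448]}
    - {"grip":255,"linear":[0,20,2],"delta_rot":[-0.062,-0.052,1.448]}
    - {"grip":255,"linear":[0,20,2],"delta_rot":[-0.062,-0.052,1.448]}

```text
time: 8.0
ee_pos: [0.3752, 0.2047, 0.1299]
tcp_rot: [-180.0, 0.1, 80.4]
wrist_force: [0.0, -0.4, -0.8]
opening: 0.0484
grasp_force: 52.6
```

play_rows:
  targets:
    - {"grip":255,"linear":[0,4,0],"delta_rot":[0,0,1.588]}
    - {"grip":255,"linear":[0,7,0],"delta_rot":[0,0,1.588]}
    - {"grip":255,"linear":[0,7,0],"delta_rot":[0,0,1.588]}
    - {"grip":255,"linear":[0,7,0],"delta_rot":[0,0,1.588]}
    - {"grip":255,"linear":[0,7,0],"delta_rot":[0,0,1.588]}
    - {"grip":255,"linear":[0,7,0],"delta_rot":[0,0,1.588]}
    - {"grip":255,"linear":[0,7,0],"delta_rot":[0,0,1.588]}
    - {"grip":255,"linear":[0,7,0],"delta_rot":[0,0,1.588]}
    - {"grip":255,"linear":[0,7,0],"delta_rot":[0,0,1.588]}
    - {"grip":255,"linear":[0,7,0],"delta_rot":[0,0,1.588]}

```text
time: 9.0
ee_pos: [0.3754, 0.2739, 0.13]
tcp_rot: [-180.0, -0.0, 166.3]
wrist_force: [0.1, -0.2, -1.4]
opening: 0.049
grasp_force: 52.6
```

play_rows:
  targets:
    - {"grip":255,"linear":[0,0,0],"delta_rot":[0,0,0.08]}
    - {"grip":255,"linear":[0,0,0],"delta_rot":[0,0,0.08]}

```text
time: 9.2
ee_pos: [0.3754, 0.274, 0.13]
tcp_rot: [-180.0, -0.0, 170.6]
wrist_force: [-0.8, 0.4, -0.9]
opening: 0.0484
grasp_force: 52.6
```

Run:
```python
from h import *
p=bot.camera("wrist"); save(p,"w5"); tray(p,"blue_tray"); survey(p,["blue_tray","brown_stone_mid"]); o=bot.get_obs(); print(o["time"],o["ee_pos"],o["tcp_rot"],o["opening"],o["q"])
p=bot.camera("top"); tray(p,"blue_tray")
```

```text
blue_tray 0.93 ((452.15814208984375, 302.0819091796875), (88.1177978515625, 256.4752197265625), 81.45166778564453) [247.3, 100.0, 347.9, 331.4]
blue_tray 0.93 [247, 100, 347, 331] ztop 14 rect [460. 303.] [ 93. 271.] 82 med [383. 315.   4.]
brown_stone_mid 0.87 [196, 198, 311, 327] ztop 201 rect [374. 275.] [46. 46.] 29 med [373. 275. 200.]
brown_stone_mid 0.33 [0, 253, 38, 306] ztop 42 rect [458.  11.] [18. 43.] 68 med [456.  13.  41.]
9.4 [0.37520308 0.27410325 0.1301182 ] [-1.79970750e+02 -1.47778417e-03  1.70434581e+02] 0.04848798532637716 [ 3.61633356e+01 -7.49220899e+00 -9.12478919e+00  8.83893958e+01
 -1.93601348e-02  4.57287583e+01]
blue_tray 0.74 ((453.60052490234375, 301.1336364746094), (88.96260833740234, 253.67391967773438), 81.13451385498047) [118.2, 185.7, 169.0, 285.6]
```

View pics/w5.png

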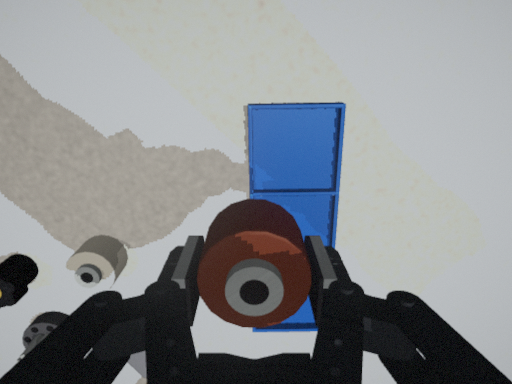

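The tray is at (452,302), angle −8.5°, and the near compartment is visible at about (285,290). Placing the stone there.

play_rows:
  targets:
    - {"grip":255,"linear":[-0.6,4,0],"delta_rot":[0,0,0.018]}
    - {"grip":255,"linear":[-0.6,4,-5],"delta_rot":[0,0,0.018]}
    - {"grip":255,"linear":[-0.6,4,-10],"delta_rot":[0,0,0.018]}
    - {"grip":255,"linear":[-0.6,4,-13],"delta_rot":[0,0,0.018]}
    - {"grip":255,"linear":[-0.6,4,-14.5],"delta_rot":[0,0,0.018]}
    - {"grip":255,"linear":[-0.6,4,-15],"delta_rot":[0,0,0.018]}
    - {"grip":255,"linear":[-0.6,4,-15.5],"delta_rot":[0,0,0.018]}
    - {"grip":255,"linear":[-0.6,4,-15.5],"delta_rot":[0,0,0.018]}

```text
time: 10.3
ee_pos: [0.3698, 0.3147, -0.0237]
tcp_rot: [179.9, 0.1, 171.6]
wrist_force: [0.3, -0.8, -1.0]
opening: 0.0484
grasp_force: 52.8
```

play_rows:
  targets:
    - {"grip":0,"linear":[0,0,0],"delta_rot":[0,0,0]}
    - {"grip":0,"linear":[0,0,0],"delta_rot":[0,0,0]}
    - {"grip":0,"linear":[0,0,0],"delta_rot":[0,0,0]}
    - {"grip":0,"linear":[0,0,0],"delta_rot":[0,0,0]}
    - {"grip":0,"linear":[0,0,0],"delta_rot":[0,0,0]}
    - {"grip":0,"linear":[0,0,3],"delta_rot":[0,0,0]}
    - {"grip":0,"linear":[0,0,8],"delta_rot":[0,0,0]}
    - {"grip":0,"linear":[0,0,13],"delta_rot":[0,0,0]}
    - {"grip":0,"linear":[4,-5,14],"delta_rot":[0,0,0]}
    - {"grip":0,"linear":[4,-5,14],"delta_rot":[0,0,0]}

```text
time: 11.3
ee_pos: [0.4112, 0.2632, 0.1175]
tcp_rot: [179.9, 0.2, 171.6]
wrist_force: [-0.5, 0.5, -0.7]
opening: 0.0858
grasp_force: 0.0
```

Run:
```python
from h import *
p=bot.camera("wrist"); save(p,"w6"); survey(p,["brown_stone_mid","star_knob_mid"]); o=bot.get_obs(); print(o["time"],o["ee_pos"],o["tcp_rot"],o["opening"])
```

```text
brown_stone_mid 0.62 [277, 86, 341, 149] ztop 46 rect [369. 315.] [45. 43.] 7 med [368. 315.  45.]
star_knob_mid 0.61 [0, 223, 23, 272] ztop 35 rect [460.  18.] [ 5. 27.] 73 med [459.  17.  33.]
11.45 [0.40923688 0.26359114 0.11469392] [-1.79963837e+02 -4.14408385e-02  1.71460796e+02] 0.08520686536695955
```

play_rows:
  targets:
    - {"grip":0,"linear":[4.6,-26.5,0],"delta_rot":[0,0,0]}
    - {"grip":0,"linear":[4.6,-26.5,0],"delta_rot":[0,0,0]}
    - {"grip":0,"linear":[4.6,-26.5,0],"delta_rot":[0,0,0]}
    - {"grip":0,"linear":[4.6,-26.5,0],"delta_rot":[0,0,0]}
    - {"grip":0,"linear":[4.6,-26.5,0],"delta_rot":[0,0,0]}
    - {"grip":0,"linear":[4.6,-26.5,0],"delta_rot":[0,0,0]}
    - {"grip":0,"linear":[4.6,-26.5,-5],"delta_rot":[0,0,0]}
    - {"grip":0,"linear":[4.6,-26.5,-10],"delta_rot":[0,0,0]}
    - {"grip":0,"linear":[4.6,-26.5,-13],"delta_rot":[0,0,0]}
    - {"grip":0,"linear":[4.6,-26.5,-14.5],"delta_rot":[0,0,0]}

```text
time: 12.45
ee_pos: [0.452, 0.0, -0.0341]
tcp_rot: [-180.0, -0.3, 171.6]
wrist_force: [-0.9, -0.6, 0.5]
opening: 0.0857
grasp_force: 0.0
```

play_rows:
  targets:
    - {"grip":0,"linear":[0,0,0],"delta_rot":[0,0,0]}
    - {"grip":255,"linear":[0,0,0],"delta_rot":[0,0,0]}
    - {"grip":255,"linear":[0,0,0],"delta_rot":[0,0,0]}
    - {"grip":255,"linear":[0,0,0],"delta_rot":[0,0,0]}
    - {"grip":255,"linear":[0,0,0],"delta_rot":[0,0,0]}
    - {"grip":255,"linear":[0,0,0],"delta_rot":[0,0,0]}
    - {"grip":255,"linear":[0,0,0],"delta_rot":[0,0,0]}
  force: 50

```text
time: 13.15
ee_pos: [0.4561, -0.0006, -0.0284]
tcp_rot: [180.0, 0.1, 171.6]
wrist_force: [-1.4, 1.5, 6.3]
opening: 0.0447
grasp_force: 50.8
```

play_rows:
  targets:
    - {"grip":255,"linear":[0,0,5],"delta_rot":[0,0,0]}
    - {"grip":255,"linear":[0,0,10],"delta_rot":[0,0,0]}
    - {"grip":255,"linear":[0,0,14],"delta_rot":[0,0,0]}
    - {"grip":255,"linear":[-0.4,30.3,14],"delta_rot":[0,0,0]}
    - {"grip":255,"linear":[-0.4,30.3,14],"delta_rot":[0,0,0]}
    - {"grip":255,"linear":[-0.4,30.3,14],"delta_rot":[0,0,0]}
    - {"grip":255,"linear":[-0.4,30.3,14],"delta_rot":[0,0,0]}
    - {"grip":255,"linear":[-0.4,30.3,14],"delta_rot":[0,0,0]}
    - {"grip":255,"linear":[-0.4,30.3,14],"delta_rot":[0,0,0]}
    - {"grip":255,"linear":[-0.4,30.3,14],"delta_rot":[0,0,0]}

```text
time: 14.15
ee_pos: [0.4504, 0.307, 0.1099]
tcp_rot: [179.9, -0.0, 171.9]
wrist_force: [-0.2, -0.4, -1.4]
opening: 0.0451
grasp_force: 51.7
```

play_rows:
  targets:
    - {"grip":255,"linear":[0,0,0],"delta_rot":[0,0,0]}
    - {"grip":255,"linear":[0,0,0],"delta_rot":[0,0,0]}

```text
time: 14.35
ee_pos: [0.4511, 0.3016, 0.1104]
tcp_rot: [-180.0, 0.0, 171.6]
wrist_force: [1.0, 0.2, -0.4]
opening: 0.0448
grasp_force: 51.7
```

Run:
```python
from h import *
p=bot.camera("wrist"); survey(p,["star_knob_mid"]); o=bot.get_obs(); print(o["time"],o["ee_pos"],o["tcp_rot"],o["opening"])
```

```text
star_knob_mid 0.61 [200, 206, 309, 329] ztop 181 rect [449. 302.] [45. 42.] 37 med [447. 303. 180.]
14.45 [0.45137774 0.30107064 0.11054268] [-1.79989294e+02  1.86680920e-02  1.71502981e+02] 0.04475168682001049
```

play_rows:
  targets:
    - {"grip":255,"linear":[0.1,0,-5],"delta_rot":[0,0,0]}
    - {"grip":255,"linear":[0.1,0,-9],"delta_rot":[0,0,0]}
    - {"grip":255,"linear":[0.1,0,-12],"delta_rot":[0,0,0]}
    - {"grip":255,"linear":[0.1,0,-13],"delta_rot":[0,0,0]}
    - {"grip":255,"linear":[0.1,0,-13.5],"delta_rot":[0,0,0]}
    - {"grip":255,"linear":[0.1,0,-13.5],"delta_rot":[0,0,0]}

```text
time: 15.05
ee_pos: [0.4528, 0.3019, -0.0232]
tcp_rot: [180.0, 0.1, 171.5]
wrist_force: [0.3, 0.1, -0.3]
opening: 0.0449
grasp_force: 51.8
```

play_rows:
  targets:
    - {"grip":0,"linear":[0,0,0],"delta_rot":[0,0,0]}
    - {"grip":0,"linear":[0,0,0],"delta_rot":[0,0,0]}
    - {"grip":0,"linear":[0,0,0],"delta_rot":[0,0,0]}
    - {"grip":0,"linear":[0,0,0],"delta_rot":[0,0,0]}
    - {"grip":0,"linear":[0,0,0],"delta_rot":[0,0,0]}
    - {"grip":0,"linear":[0,0,4],"delta_rot":[0,0,0]}
    - {"grip":0,"linear":[0,0,9],"delta_rot":[0,0,0]}
    - {"grip":0,"linear":[0,0,14],"delta_rot":[0,0,0]}
    - {"grip":0,"linear":[4,-5,16],"delta_rot":[0,0,0]}
    - {"grip":0,"linear":[4,-5,17],"delta_rot":[0,0,0]}

```text
time: 16.05
ee_pos: [0.4938, 0.251, 0.1473]
tcp_rot: [180.0, 0.2, 171.6]
wrist_force: [-0.6, -0.2, -0.6]
opening: 0.0854
grasp_force: 0.0
```

play_rows:
  targets:
    - {"grip":0,"linear":[13,-18,2],"delta_rot":[0,0,-0.17]}
    - {"grip":0,"linear":[13,-18,2],"delta_rot":[0,0,-0.17]}
    - {"grip":0,"linear":[13,-18,2],"delta_rot":[0,0,-0.17]}
    - {"grip":0,"linear":[13,-18,2],"delta_rot":[0,0,-0.17]}
    - {"grip":0,"linear":[13,-18,2],"delta_rot":[0,0,-0.17]}
    - {"grip":0,"linear":[13,-18,2],"delta_rot":[0,0,-0.17]}
    - {"grip":0,"linear":[13,-18,2],"delta_rot":[0,0,-0.17]}

```text
time: 16.75
ee_pos: [0.622, 0.0721, 0.1648]
tcp_rot: [-180.0, -0.0, 161.8]
wrist_force: [0.6, 0.2, -0.3]
opening: 0.0855
grasp_force: 0.0
```

Run:
```python
from h import *
p=bot.camera("wrist"); save(p,"w7"); survey(p,names[2:]);tray(p,"blue_tray"); o=bot.get_obs(); print(o["time"],o["ee_pos"],o["tcp_rot"],o["opening"])
p=bot.camera("top"); survey(p,["star_knob_mid","carton_mid"])
```

```text
pale_stone_mid 0.51 [207, 0, 233, 6] ztop 22 rect [476.  88.] [13.  1.] 72 med [476.  89.  20.]
carton_mid 0.8 [183, 185, 225, 254] ztop 44 rect [669.   0.] [42. 63.] 71 med [667.   1.  43.]
sprocket_mid 0.89 [136, 74, 198, 136] ztop 50 rect [544.   7.] [32. 31.] 87 med [544.   8.  49.]
green_bottle_mid 0.67 [16, 129, 92, 174] ztop 80 rect [ 553. -108.] [19. 19.] 37 med [ 553. -106.   79.]
green_bottle_mid 0.44 [207, 0, 235, 3] ztop 22 rect [476.  88.] [13.  1.] 72 med [476.  89.  20.]
yellow_bottle_mid 0.83 [275, 150, 318, 200] ztop 80 rect [649. 107.] [19. 19.] 51 med [648. 107.  79.]
blue_tray 0.72 ((555.3219604492188, 286.23516845703125), (89.21580505371094, 46.5894889831543), 81.49148559570312) [399.4, 0.0, 503.2, 55.1]
17.2 [0.62190545 0.072724   0.16537009] [-1.79988839e+02  1.18931227e-02  1.61892751e+02] 0.08488769825376805
star_knob_mid 0.62 [128, 227, 141, 245] ztop 49 rect [452. 309.] [35. 29.] 0 med [452. 306.  46.]
carton_mid 0.72 [250, 138, 268, 168] ztop 47 rect [649.   7.] [ 42. 108.] 71 med [675.  -5.  43.]
```

View pics/w7.png

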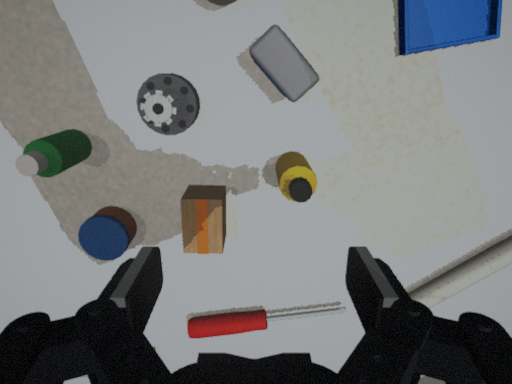

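The carton is at (204,220) in the image, with clear space for the fingers between the blue cylinder and the yellow bottle.

play_rows:
  targets:
    - {"grip":0,"linear":[4.7,-7.3,0],"delta_rot":[0,0,-0.016]}
    - {"grip":0,"linear":[4.7,-7.3,0],"delta_rot":[0,0,-0.016]}
    - {"grip":0,"linear":[4.7,-7.3,0],"delta_rot":[0,0,-0.016]}
    - {"grip":0,"linear":[4.7,-7.3,-5],"delta_rot":[0,0,-0.016]}
    - {"grip":0,"linear":[4.7,-7.3,-10],"delta_rot":[0,0,-0.016]}
    - {"grip":0,"linear":[4.7,-7.3,-15],"delta_rot":[0,0,-0.016]}
    - {"grip":0,"linear":[4.7,-7.3,-18],"delta_rot":[0,0,-0.016]}
    - {"grip":0,"linear":[4.7,-7.3,-19.5],"delta_rot":[0,0,-0.016]}
    - {"grip":0,"linear":[4.7,-7.3,-19.5],"delta_rot":[0,0,-0.016]}

```text
time: 18.25
ee_pos: [0.6677, -0.0005, -0.0316]
tcp_rot: [-179.9, -0.2, 160.9]
wrist_force: [0.2, -0.2, 0.1]
opening: 0.0855
grasp_force: 0.0
```

play_rows:
  targets:
    - {"grip":255,"linear":[0,0,0],"delta_rot":[0,0,0]}
    - {"grip":255,"linear":[0,0,0],"delta_rot":[0,0,0]}
    - {"grip":255,"linear":[0,0,0],"delta_rot":[0,0,0]}
    - {"grip":255,"linear":[0,0,0],"delta_rot":[0,0,0]}
    - {"grip":255,"linear":[0,0,0],"delta_rot":[0,0,0]}
    - {"grip":255,"linear":[0,0,0],"delta_rot":[0,0,0]}
  force: 40

```text
time: 18.85
ee_pos: [0.6704, -0.0008, -0.0276]
tcp_rot: [180.0, 0.2, 160.9]
wrist_force: [0.4, 0.7, 6.9]
opening: 0.0413
grasp_force: 42.2
```

play_rows:
  targets:
    - {"grip":255,"linear":[0,0,5],"delta_rot":[0,0,0]}
    - {"grip":255,"linear":[0,0,10],"delta_rot":[0,0,0]}
    - {"grip":255,"linear":[0,0,14],"delta_rot":[0,0,0]}
    - {"grip":255,"linear":[-13.4,29,14],"delta_rot":[0,0,0.183]}
    - {"grip":255,"linear":[-13.4,29,14],"delta_rot":[0,0,0.183]}
    - {"grip":255,"linear":[-13.4,29,14],"delta_rot":[0,0,0.183]}
    - {"grip":255,"linear":[-13.4,29,14],"delta_rot":[0,0,0.183]}
    - {"grip":255,"linear":[-13.4,29,14],"delta_rot":[0,0,0.183]}
    - {"grip":255,"linear":[-13.4,29,14],"delta_rot":[0,0,0.183]}
    - {"grip":255,"linear":[-13.4,29,14],"delta_rot":[0,0,0.183]}

```text
time: 19.85
ee_pos: [0.5331, 0.2928, 0.1108]
tcp_rot: [180.0, 0.0, 171.6]
wrist_force: [0.0, -0.5, -1.2]
opening: 0.0412
grasp_force: 41.6
```

play_rows:
  targets:
    - {"grip":255,"linear":[0,0,0],"delta_rot":[0,0,0]}
    - {"grip":255,"linear":[0,0,0],"delta_rot":[0,0,0]}

```text
time: 20.05
ee_pos: [0.5351, 0.2894, 0.1105]
tcp_rot: [-180.0, 0.0, 171.5]
wrist_force: [-0.3, -0.7, -1.8]
opening: 0.0415
grasp_force: 41.6
```

Run:
```python
from h import *
p=bot.camera("wrist"); survey(p,["carton_mid"]); tray(p,"blue_tray"); o=bot.get_obs(); print(o["time"],o["ee_pos"],o["tcp_rot"],o["opening"])
```

```text
carton_mid 0.6 [197, 184, 307, 353] ztop 183 rect [535. 290.] [42. 64.] 81 med [529. 291. 182.]Traceback (most recent call last):
  File "<stdin>", line 2, in <module>
  File "h.py", line 22, in tray
    c=p["color"].astype(int); C=cloud(p); t=bot.trace(p,n)[0]
                                            ~~~~~~~~~~~~~~^^^
IndexError: list index out of range
```

play_rows:
  targets:
    - {"grip":255,"linear":[0,0,-5],"delta_rot":[0,0,0]}
    - {"grip":255,"linear":[0,0,-9],"delta_rot":[0,0,0]}
    - {"grip":255,"linear":[0,0,-12],"delta_rot":[0,0,0]}
    - {"grip":255,"linear":[0,0,-13],"delta_rot":[0,0,0]}
    - {"grip":255,"linear":[0,0,-13.5],"delta_rot":[0,0,0]}
    - {"grip":255,"linear":[0,0,-13.5],"delta_rot":[0,0,0]}

```text
time: 20.8
ee_pos: [0.5359, 0.2886, -0.0232]
tcp_rot: [180.0, 0.1, 171.3]
wrist_force: [-0.3, -0.0, -1.7]
opening: 0.0417
grasp_force: 41.7
```

play_rows:
  targets:
    - {"grip":0,"linear":[0,0,0],"delta_rot":[0,0,0]}
    - {"grip":0,"linear":[0,0,0],"delta_rot":[0,0,0]}
    - {"grip":0,"linear":[0,0,0],"delta_rot":[0,0,0]}
    - {"grip":0,"linear":[0,0,0],"delta_rot":[0,0,0]}
    - {"grip":0,"linear":[0,0,0],"delta_rot":[0,0,0]}
    - {"grip":0,"linear":[0,0,4],"delta_rot":[0,0,0]}
    - {"grip":0,"linear":[0,0,9],"delta_rot":[0,0,0]}
    - {"grip":0,"linear":[0,0,14],"delta_rot":[0,0,0]}
    - {"grip":0,"linear":[0,0,17],"delta_rot":[0,0,0]}

```text
time: 21.7
ee_pos: [0.5358, 0.2896, 0.1497]
tcp_rot: [179.9, 0.2, 171.4]
wrist_force: [0.5, -0.5, -0.2]
opening: 0.0849
grasp_force: 0.0
```

play_rows:
  targets:
    - {"grip":0,"linear":[0.9,-28.2,0],"delta_rot":[0,0,0.297]}
    - {"grip":0,"linear":[0.9,-28.2,0],"delta_rot":[0,0,0.297]}
    - {"grip":0,"linear":[0.9,-28.2,0],"delta_rot":[0,0,0.297]}
    - {"grip":0,"linear":[0.9,-28.2,0],"delta_rot":[0,0,0.297]}
    - {"grip":0,"linear":[0.9,-28.2,0],"delta_rot":[0,0,0.297]}
    - {"grip":0,"linear":[0.9,-28.2,0],"delta_rot":[0,0,0.297]}
    - {"grip":0,"linear":[0.9,-28.2,0],"delta_rot":[0,0,0.297]}
    - {"grip":0,"linear":[0.9,-28.2,0],"delta_rot":[0,0,0.297]}

```text
time: 22.5
ee_pos: [0.5441, 0.0066, 0.1453]
tcp_rot: [-180.0, 0.0, -171.7]
wrist_force: [0.6, -0.2, 0.0]
opening: 0.0855
grasp_force: 0.0
```

Run:
```python
from h import *
p=bot.camera("wrist"); save(p,"w8"); survey(p,["sprocket_mid"]); o=bot.get_obs(); print(o["time"],o["ee_pos"],o["tcp_rot"],o["opening"])
p=bot.camera("top"); save(p,"t8"); survey(p,["star_knob_mid","carton_mid","brown_stone_mid"]); tray(p,"red_tray")
```

```text
sprocket_mid 0.65 [219, 130, 282, 194] ztop 50 rect [544.   7.] [31. 31.] 41 med [544.   7.  49.]
22.6 [0.5441331  0.00798221 0.14519532] [-1.79998748e+02  3.56090934e-03 -1.71529318e+02] 0.08556792047105206
star_knob_mid 0.72 [127, 226, 150, 244] ztop 49 rect [452. 302.] [39. 43.] 9 med [452. 302.  45.]
carton_mid 0.82 [136, 190, 158, 214] ztop 50 rect [536. 288.] [42. 62.] 81 med [536. 287.  47.]
brown_stone_mid 0.68 [123, 254, 146, 277] ztop 46 rect [369. 314.] [45. 43.] 1 med [370. 314.  44.]
brown_stone_mid 0.2 [128, 225, 152, 244] ztop 49 rect [453. 302.] [44. 40.] 40 med [452. 302.  45.]
red_tray 0.65 ((466.2283630371094, -297.968994140625), (255.30767822265625, 88.92780303955078), 8.556195259094238) [346.3, 178.8, 400.6, 280.4]
```

play_rows:
  targets:
    - {"grip":0,"linear":[0,-0.05,-5],"delta_rot":[0,0,0]}
    - {"grip":0,"linear":[0,-0.05,-10],"delta_rot":[0,0,0]}
    - {"grip":0,"linear":[0,-0.05,-14],"delta_rot":[0,0,0]}
    - {"grip":0,"linear":[0,-0.05,-16],"delta_rot":[0,0,0]}
    - {"grip":0,"linear":[0,-0.05,-16.4],"delta_rot":[0,0,0]}
    - {"grip":0,"linear":[0,-0.05,-16.4],"delta_rot":[0,0,0]}

```text
time: 23.45
ee_pos: [0.544, 0.0071, -0.0187]
tcp_rot: [-180.0, -0.0, -171.5]
wrist_force: [0.2, -0.9, 0.7]
opening: 0.0853
grasp_force: 0.0
```

play_rows:
  targets:
    - {"grip":255,"linear":[0,0,0],"delta_rot":[0,0,0]}
    - {"grip":255,"linear":[0,0,0],"delta_rot":[0,0,0]}
    - {"grip":255,"linear":[0,0,0],"delta_rot":[0,0,0]}
    - {"grip":255,"linear":[0,0,0],"delta_rot":[0,0,0]}
    - {"grip":255,"linear":[0,0,0],"delta_rot":[0,0,0]}
    - {"grip":255,"linear":[0,0,0],"delta_rot":[0,0,0]}
    - {"grip":255,"linear":[0,0,0],"delta_rot":[0,0,0]}
  force: 60

```text
time: 24.15
ee_pos: [0.5448, 0.0067, -0.0177]
tcp_rot: [-180.0, 0.1, -171.6]
wrist_force: [-1.1, -0.0, 6.5]
opening: 0.0306
grasp_force: 59.3
```

play_rows:
  targets:
    - {"grip":255,"linear":[0,0,5],"delta_rot":[0,0,0]}
    - {"grip":255,"linear":[0,0,10],"delta_rot":[0,0,0]}
    - {"grip":255,"linear":[0,0,14],"delta_rot":[0,0,0]}
    - {"grip":255,"linear":[-16.1,-31.7,14],"delta_rot":[0,0,0]}
    - {"grip":255,"linear":[-16.1,-31.7,14],"delta_rot":[0,0,0]}
    - {"grip":255,"linear":[-16.1,-31.7,14],"delta_rot":[0,0,0]}
    - {"grip":255,"linear":[-16.1,-31.7,14],"delta_rot":[0,0,0]}
    - {"grip":255,"linear":[-16.1,-31.7,14],"delta_rot":[0,0,0]}
    - {"grip":255,"linear":[-16.1,-31.7,14],"delta_rot":[0,0,0]}
    - {"grip":255,"linear":[-16.1,-31.7,14],"delta_rot":[0,0,0]}

```text
time: 25.15
ee_pos: [0.3843, -0.3069, 0.1213]
tcp_rot: [-180.0, 0.0, -171.6]
wrist_force: [0.5, 0.3, -2.0]
opening: 0.0305
grasp_force: 59.9
```

play_rows:
  targets:
    - {"grip":255,"linear":[0,-4,0],"delta_rot":[0,0,0]}
    - {"grip":255,"linear":[0,0,0],"delta_rot":[0,0,0]}
    - {"grip":255,"linear":[0,0,0],"delta_rot":[0,0,0]}

```text
time: 25.45
ee_pos: [0.3843, -0.3042, 0.12]
tcp_rot: [179.8, -0.1, -171.7]
wrist_force: [0.1, -1.1, -1.6]
opening: 0.0304
grasp_force: 60.7
```

Run:
```python
from h import *
p=bot.camera("wrist"); save(p,"w9"); survey(p,["sprocket_mid"]); o=bot.get_obs(); print(o["time"],o["ee_pos"],o["tcp_rot"],o["opening"])
tray(p,"red_tray")
```

```text
sprocket_mid 0.82 [193, 181, 310, 318] ztop 188 rect [ 384. -304.] [32. 31.] 6 med [ 382. -304.  187.]
sprocket_mid 0.6 [391, 342, 399, 351] ztop 226 rect [ 370. -264.] [1. 0.] 77 med [ 370. -263.  226.]
25.55 [ 0.38552491 -0.30512754  0.12118374] [-1.79985644e+02 -6.13032878e-03 -1.71528217e+02] 0.030105499712162198
red_tray 0.89 ((465.8746337890625, -298.23095703125), (257.08154296875, 88.1100845336914), 8.632126808166504) [197.8, 114.6, 295.3, 346.5]
```

View pics/w9.png

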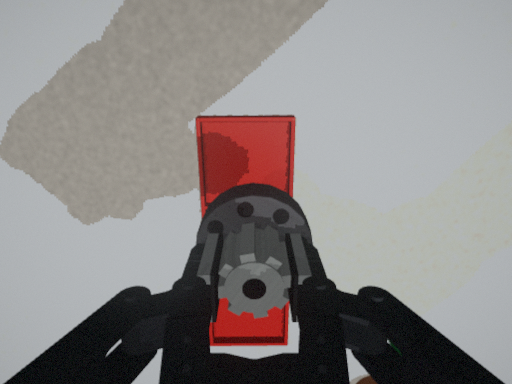

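The drum is held level (255,265) above the near compartment. Lowering.

play_rows:
  targets:
    - {"grip":255,"linear":[-0.2,-0.55,0],"delta_rot":[0,0,0]}
    - {"grip":255,"linear":[-0.2,-0.55,-5],"delta_rot":[0,0,0]}
    - {"grip":255,"linear":[-0.2,-0.55,-9],"delta_rot":[0,0,0]}
    - {"grip":255,"linear":[-0.2,-0.55,-12],"delta_rot":[0,0,0]}
    - {"grip":255,"linear":[-0.2,-0.55,-13],"delta_rot":[0,0,0]}
    - {"grip":255,"linear":[-0.2,-0.55,-13.5],"delta_rot":[0,0,0]}
    - {"grip":255,"linear":[-0.2,-0.55,-13.5],"delta_rot":[0,0,0]}

```text
time: 26.3
ee_pos: [0.3841, -0.3114, -0.0124]
tcp_rot: [-179.9, 0.0, -171.6]
wrist_force: [-0.1, 0.2, -1.8]
opening: 0.0307
grasp_force: 60.9
```

play_rows:
  targets:
    - {"grip":0,"linear":[0,0,0],"delta_rot":[0,0,0]}
    - {"grip":0,"linear":[0,0,0],"delta_rot":[0,0,0]}
    - {"grip":0,"linear":[0,0,0],"delta_rot":[0,0,0]}
    - {"grip":0,"linear":[0,0,0],"delta_rot":[0,0,0]}
    - {"grip":0,"linear":[0,0,0],"delta_rot":[0,0,0]}
    - {"grip":0,"linear":[0,0,0],"delta_rot":[0,0,0]}
    - {"grip":0,"linear":[0,0,4],"delta_rot":[0,0,0]}
    - {"grip":0,"linear":[0,0,9],"delta_rot":[0,0,0]}
    - {"grip":0,"linear":[0,0,14],"delta_rot":[0,0,0]}
    - {"grip":0,"linear":[0,0,16],"delta_rot":[0,0,0]}

```text
time: 27.3
ee_pos: [0.3847, -0.3117, 0.1512]
tcp_rot: [-179.7, 0.2, -171.6]
wrist_force: [0.1, -0.2, -0.2]
opening: 0.0857
grasp_force: 0.0
```

play_rows:
  targets:
    - {"grip":0,"linear":[17,20.2,0],"delta_rot":[0,0,0]}
    - {"grip":0,"linear":[17,20.2,0],"delta_rot":[0,0,0]}
    - {"grip":0,"linear":[17,20.2,0],"delta_rot":[0,0,0]}
    - {"grip":0,"linear":[17,20.2,0],"delta_rot":[0,0,0]}
    - {"grip":0,"linear":[17,20.2,0],"delta_rot":[0,0,0]}
    - {"grip":0,"linear":[17,20.2,0],"delta_rot":[0,0,0]}
    - {"grip":0,"linear":[17,20.2,0],"delta_rot":[0,0,0]}
    - {"grip":0,"linear":[17,20.2,0],"delta_rot":[0,0,0]}

```text
time: 28.1
ee_pos: [0.5532, -0.1092, 0.146]
tcp_rot: [-180.0, -0.0, -171.5]
wrist_force: [0.0, 0.1, 0.4]
opening: 0.0855
grasp_force: 0.0
```

Run:
```python
from h import *
p=bot.camera("wrist"); survey(p,["green_bottle_mid"]); o=bot.get_obs(); print(o["time"],o["ee_pos"],o["tcp_rot"],o["opening"])
p=bot.camera("top"); survey(p,["sprocket_mid"])
```

```text
green_bottle_mid 0.94 [236, 137, 273, 191] ztop 80 rect [ 553. -109.] [19. 19.] 7 med [ 552. -109.   79.]
28.2 [ 0.55293521 -0.10996579  0.14637585] [-1.79968124e+02 -3.89869692e-03 -1.71640964e+02] 0.08526646715529931
sprocket_mid 0.65 [377, 254, 390, 275] ztop 620 rect [ 414. -133.] [ 3. 12.] 75 med [ 415. -133.  624.]
```

play_rows:
  targets:
    - {"grip":0,"linear":[0,0,-5],"delta_rot":[0,0,0]}
    - {"grip":0,"linear":[0,0,-10],"delta_rot":[0,0,0]}
    - {"grip":0,"linear":[0,0,-14],"delta_rot":[0,0,0]}
    - {"grip":0,"linear":[0,0,-16.5],"delta_rot":[0,0,0]}
    - {"grip":0,"linear":[0,0,-16.5],"delta_rot":[0,0,0]}

```text
time: 28.8
ee_pos: [0.5505, -0.1091, -0.0224]
tcp_rot: [179.9, -0.3, -171.6]
wrist_force: [-0.7, 0.3, 0.8]
opening: 0.0855
grasp_force: 0.0
```

play_rows:
  targets:
    - {"grip":255,"linear":[0,0,0],"delta_rot":[0,0,0]}
    - {"grip":255,"linear":[0,0,0],"delta_rot":[0,0,0]}
    - {"grip":255,"linear":[0,0,0],"delta_rot":[0,0,0]}
    - {"grip":255,"linear":[0,0,0],"delta_rot":[0,0,0]}
    - {"grip":255,"linear":[0,0,0],"delta_rot":[0,0,0]}
    - {"grip":255,"linear":[0,0,0],"delta_rot":[0,0,0]}
    - {"grip":255,"linear":[0,0,0],"delta_rot":[0,0,0]}
  force: 40

```text
time: 29.5
ee_pos: [0.5547, -0.1091, -0.0169]
tcp_rot: [-179.9, 0.2, -171.6]
wrist_force: [-1.5, -0.9, 4.8]
opening: 0.035
grasp_force: 39.5
```

play_rows:
  targets:
    - {"grip":255,"linear":[0,0,5],"delta_rot":[0,0,0]}
    - {"grip":255,"linear":[0,0,10],"delta_rot":[0,0,0]}
    - {"grip":255,"linear":[-0.4,-4,10],"delta_rot":[0,0,0]}
    - {"grip":255,"linear":[-0.4,-8,10],"delta_rot":[0,0,0]}
    - {"grip":255,"linear":[-0.4,-12,10],"delta_rot":[0,0,0]}
    - {"grip":255,"linear":[-0.4,-16,10],"delta_rot":[0,0,0]}
    - {"grip":255,"linear":[-0.4,-17.6,10],"delta_rot":[0,0,0]}
    - {"grip":255,"linear":[-0.4,-17.6,10],"delta_rot":[0,0,0]}
    - {"grip":255,"linear":[-0.4,-17.6,10],"delta_rot":[0,0,0]}

```text
time: 30.4
ee_pos: [0.5496, -0.2845, 0.0813]
tcp_rot: [180.0, -0.0, -171.6]
wrist_force: [-0.7, 0.4, -1.7]
opening: 0.0353
grasp_force: 40.6
```

Run:
```python
from h import *
p=bot.camera("wrist"); survey(p,["green_bottle_mid"]); o=bot.get_obs(); print(o["time"],o["ee_pos"],o["tcp_rot"],o["opening"])
p=bot.camera("top"); survey(p,["sprocket_mid","green_bottle_mid"])
```

```text
green_bottle_mid 0.59 [208, 201, 298, 356] ztop 178 rect [ 547. -284.] [19. 19.] 41 med [ 545. -284.  177.]
30.5 [ 0.54981207 -0.28373599  0.0814851 ] [-1.79991481e+02  1.20620062e-02 -1.71503090e+02] 0.03478516392741535
sprocket_mid 0.4 [368, 253, 379, 268] ztop 547 rect [ 415. -150.] [ 1. 12.] 62 med [ 417. -151.  547.]
sprocket_mid 0.25 [130, 223, 150, 245] ztop 48 rect [452. 300.] [37. 41.] 9 med [452. 301.  45.]
```

play_rows:
  targets:
    - {"grip":255,"linear":[0,-0.2,-4],"delta_rot":[0,0,0]}
    - {"grip":255,"linear":[0,-0.2,-7],"delta_rot":[0,0,0]}
    - {"grip":255,"linear":[0,-0.2,-8.5],"delta_rot":[0,0,0]}
    - {"grip":255,"linear":[0,-0.2,-9.1],"delta_rot":[0,0,0]}
    - {"grip":255,"linear":[0,-0.2,-9.5],"delta_rot":[0,0,0]}
    - {"grip":255,"linear":[0,-0.2,-9.5],"delta_rot":[0,0,0]}

```text
time: 31.25
ee_pos: [0.5505, -0.2871, -0.0122]
tcp_rot: [-179.9, 0.1, -171.5]
wrist_force: [0.8, -0.1, -0.8]
opening: 0.0347
grasp_force: 40.6
```

play_rows:
  targets:
    - {"grip":0,"linear":[0,0,0],"delta_rot":[0,0,0]}
    - {"grip":0,"linear":[0,0,0],"delta_rot":[0,0,0]}
    - {"grip":0,"linear":[0,0,0],"delta_rot":[0,0,0]}
    - {"grip":0,"linear":[0,0,0],"delta_rot":[0,0,0]}
    - {"grip":0,"linear":[0,0,0],"delta_rot":[0,0,0]}
    - {"grip":0,"linear":[0,0,0],"delta_rot":[0,0,0]}
    - {"grip":0,"linear":[0,0,4],"delta_rot":[0,0,0]}
    - {"grip":0,"linear":[0,0,9],"delta_rot":[0,0,0]}
    - {"grip":0,"linear":[0,0,14],"delta_rot":[0,0,0]}
    - {"grip":0,"linear":[0,0,17],"delta_rot":[0,0,0]}

```text
time: 32.25
ee_pos: [0.5502, -0.2872, 0.1606]
tcp_rot: [-179.8, 0.2, -171.6]
wrist_force: [0.1, 0.0, 0.4]
opening: 0.0854
grasp_force: 0.0
```

play_rows:
  targets:
    - {"grip":0,"linear":[-12,25,0],"delta_rot":[0,0,0]}
    - {"grip":0,"linear":[-12,25,0],"delta_rot":[0,0,0]}
    - {"grip":0,"linear":[-12,25,0],"delta_rot":[0,0,0]}
    - {"grip":0,"linear":[-12,25,0],"delta_rot":[0,0,0]}
    - {"grip":0,"linear":[-12,25,0],"delta_rot":[0,0,0]}
    - {"grip":0,"linear":[-12,25,0],"delta_rot":[0,0,0]}
    - {"grip":0,"linear":[-12,25,0],"delta_rot":[0,0,0]}

```text
time: 32.95
ee_pos: [0.4285, -0.0345, 0.1569]
tcp_rot: [-180.0, 0.1, -171.4]
wrist_force: [0.3, 0.4, 0.3]
opening: 0.0856
grasp_force: 0.0
```

Run:
```python
from h import *
p=bot.camera("scene"); survey(p,names[2:]); 
p=bot.camera("top"); survey(p,names[2:]); cv2.imwrite("pics/end.png",cv2.resize(p["color"][110:310,100:420,::-1],None,fx=2.4,fy=2.4)); print(bot.get_obs()["time"])
```

```text
brown_stone_mid 0.72 [369, 158, 394, 181] ztop 49 rect [370. 318.] [38. 41.] 60 med [373. 317.  46.]
pale_stone_mid 0.81 [283, 167, 304, 187] ztop 45 rect [454. 101.] [45. 36.] 56 med [456. 100.  42.]
star_knob_mid 0.7 [364, 182, 383, 203] ztop 50 rect [454. 306.] [41. 44.] 69 med [454. 305.  47.]
carton_mid 0.57 [352, 205, 373, 238] ztop 52 rect [536. 292.] [42. 64.] 81 med [537. 292.  50.]
carton_mid 0.21 [267, 228, 293, 254] ztop 82 rect [651. 109.] [17. 19.] 50 med [652. 110.  81.]
sprocket_mid 0.9 [146, 110, 164, 134] ztop 56 rect [ 385. -307.] [32. 28.] 5 med [ 387. -306.   54.]
green_bottle_mid 0.62 [125, 158, 146, 184] ztop 85 rect [ 550. -281.] [19. 16.] 20 med [ 551. -282.   84.]
yellow_bottle_mid 0.57 [271, 228, 290, 256] ztop 82 rect [651. 109.] [17. 19.] 50 med [652. 110.  81.]
yellow_bottle_mid 0.4 [146, 112, 161, 137] ztop 56 rect [ 385. -307.] [31. 27.] 4 med [ 387. -306.   54.]
brown_stone_mid 0.63 [124, 255, 146, 277] ztop 47 rect [371. 313.] [44. 43.] 29 med [370. 314.  44.]
pale_stone_mid 0.54 [211, 226, 225, 243] ztop 44 rect [452. 104.] [33. 24.] 0 med [455.  99.  41.]
star_knob_mid 0.66 [129, 226, 152, 244] ztop 48 rect [453. 302.] [38. 43.] 0 med [452. 301.  45.]
carton_mid 0.71 [133, 189, 158, 213] ztop 50 rect [536. 288.] [42. 62.] 82 med [535. 287.  47.]
sprocket_mid 0.88 [369, 253, 393, 275] ztop 55 rect [ 385. -310.] [29. 29.] 39 med [ 385. -311.   53.]
green_bottle_mid 0.61 [361, 191, 381, 203] ztop 85 rect [ 549. -286.] [17. 17.] 46 med [ 548. -286.   83.]
yellow_bottle_mid 0.56 [210, 150, 227, 170] ztop 81 rect [649. 105.] [18. 19.] 86 med [651. 106.  79.]
33.75
```

View pics/end.png

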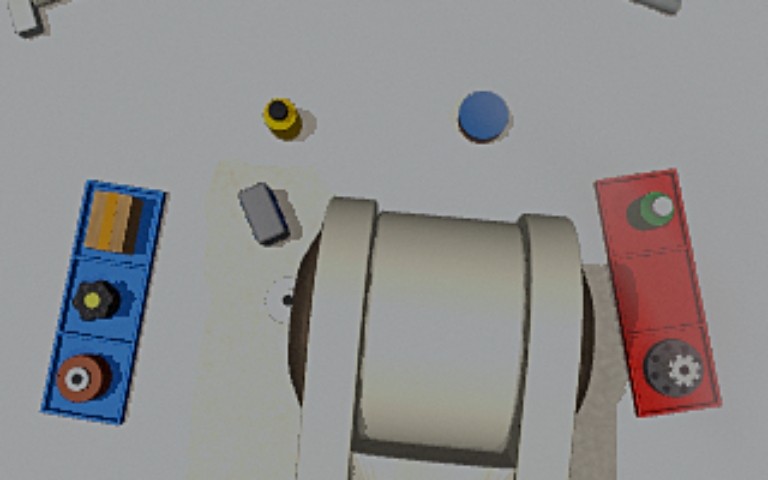

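The picture shows all five pieces upright in their compartments: carton (112,222), knob (97,300) and stone (82,380) in blue, bottle (655,210) and drum (675,368) in red. The pale stone and the yellow bottle have not moved.

```bash
python3 -c "
from workcell import bot
print(bot.job_done())"
```

```text
the job is handed in; nothing more can be done
None
```

Both kits are made up and the job is handed in: brown stone, star knob and carton in the blue tray, clutch drum and green bottle in the red tray, all upright; the pale stone and yellow bottle were left where they stood.

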